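Load the reading rack and tip it to the set angle

TASK

Stand the two tall culture bottles upright in the two holes of the tilting reading rack, one at a time, lowering each to the bottom rather than letting it fall. With both in, take the rack by its cross bar and rock it up about its hinge until the hanging pointer settles between the two prongs of the index clip on the dial; do not touch the pointer or the clip, and leave the small bottle and the other things on the bench where they are. Finish while still holding the bar, with the rack kept at that angle for reading.

Things in the scene. Friction and masses are not known exactly. Their poses are not given: they have to be found in the camera images.
- stand: Low aluminium stand of the rack, 250 x 72 mm, 24 mm high, fixed to the bench; origin at bench level under its middle, axes as the rack's. Its levelling screws are turned out unequally, so stand and resting rack may lean up to 0.045 rad either way about x; the angle that counts is against the vertical, as the pointer hangs.
- rack: Reading rack: three grey shelves 170 x 70 mm between steel end plates, 52 mm high, 0.6 kg. Origin on the hinge axis, 36 mm above bench; x along the hinge to the dial side, y from handle end to hinge end, z up out of the holes. At first it lies on the stand; it turns about x by 0 to 0.75 rad (handle end up, i.e. negative turn about x) and falls back when let go. About 3 N at the bar holds it.
- mouth0 (a point): Centre of the mouth, at the top face of the rack, of the hole nearer the handle: 32 mm wide, 46 mm deep. The two holes are 76 mm apart. The axes are the rack's.
- seat0 (a point): Centre of the floor of that hole, where the bottle's underside comes to rest.
- mouth1 (a point): Centre of the mouth of the hole nearer the hinge, 32 mm wide, 46 mm deep. The axes are the rack's.
- seat1 (a point): Centre of the floor of that hole.
- handle (a point): Middle of the rack's cross bar: steel, 12 mm thick, 64 mm long along the rack's x, carried by a strap at each end, 235 mm from the hinge axis along the rack's -y and 60 mm above it; 12 mm above the rack's top face, its centre 47 mm out from the end plate. To be pinched from above, fingers closing along the rack's y. Axes: the rack's.
- pointer: Hanging pointer of the dial: dark steel needle 88 mm long with a round bob, swinging on a pin about the rack's x axis, 46 mm from its middle on the long +x side. Origin on the pin, 46 mm above the rack's top face; z up from tip to pin, vertical once settled (about 2 s). The white dial plate behind it has a neck 30 mm wide between the holes, reaching 58 mm above the top face.
- index: Index clip of the dial: a dark steel fork set on the scale (it stays put), two prongs 14 mm apart pointing at the pin. Origin on the pin's axis; its z points from the gap between the prongs to the pin and is 0.26 to 0.5 rad off the rack's z, the fork towards the hinge side. When tipping the rack brings this z upright, the pointer stands in mid gap.
- pointer_tip (a point): Point on the pointer, 86 mm below the pin.
- notch (a point): Middle of the gap between the prongs, 86 mm from the pin.
- bottle_a: One of the two tall culture bottles: clear glass with a paper label and a ribbed black screw cap, 28 mm across, 85 mm high, the cap 27 mm across and 20 mm high, 40 to 85 g. Origin at the centre of its underside, z up to the cap. Stands upright on the bench.
- bottle_b: The other tall culture bottle, the same. Either bottle may go in either hole.
- bijou: Small bottle of the same make, 20 mm across and 52 mm high, standing near the tall ones; not wanted. Origin at its underside.
- dishes: Stack of three covered dishes, 91 mm across, 45 mm high; not wanted. Origin at its underside.
- marker: Marker pen lying on the bench, about 180 mm long in x with its cap to -x, 12 mm thick; not wanted.
- tally: Round steel hand tally counter, 48 mm across, 34 mm high; not wanted.
- beaker: Steel beaker, 68 mm across, 85 mm high; not wanted. Origin at its underside.
- sanitizer: White bottle, 60 mm across, 170 mm high; not wanted. Origin at its underside.
- forceps: Steel forceps lying flat along their y, 130 mm long, 8 mm high; not wanted.

How it is judged:
By the outcome, as a careful person would: the job done as asked, in the order asked, and still so for the second after the job is handed in, while the arm keeps its last pose, push and grip.
It also fails if it takes over 70 s, if anything falls off the work surface, if the arm or the gripper's body presses on something with over 40 N, if the wrist force passes 120 N, or if a joint passes its speed limit or range.

ROBOT

A 6-joint arm with a two-finger parallel gripper is mounted at the origin on the work surface. World frame = base frame: x ahead of the robot, y to its left, z up, the work surface at z = 0. Lengths are in m, angles in rad, forces in N, time in s.
With the tool pointing down it reaches from about 0.3 to 0.95 m from the base axis. Payload 3.1 kg.
Tool frame: the origin (TCP) lies between the finger pads, 19 mm behind the fingertips; this is the grasp point; z points along the fingers, y is the line along which they close (so a half turn about z gives the same grasp; the last joint's range is limited). The gripper opens to 85 mm and grips with 20 to 120 N. Pads are 22 mm wide; open, the fingers measure 114 mm over their backs; the gripper's body (76 mm by 85 mm) begins 54 mm behind the grasp point. The pads swing forward as they close: fully open they stand 13 mm farther back than shut.
Start: joints at [-1.231, 0.308, 1.634, -0, 1.2, -0.07], TCP at [0.249, -0.573, 0.25] pointing down, gripper open.
Joint ranges: [-3.06, 3.06], [-0.79, 1.96], [0.05, 2.63], [-1.19, 4.34], [0.05, 2.64], [-2.94, 2.94]. Speed limits (rad/s): [2.79, 2.79, 3.14, 3.14, 3.14, 3.14].

INTERFACE

Orientations are given as a unit quaternion [w, x, y, z].
In Python, from workcell import ctrl gives the robot as it stands. The module is installed in compiled form; this text tells all that it offers.
- The arm moves only by the shell command python3 -m pendant 'ROWS'. ROWS is JSON, a list of rows, each a list of 7 numbers: the shift along the tool's x, y, z in units of 60 mm (1.0 is 60 mm), then the turn, a rotation vector about the tool's x, y, z in units of 0.15 rad (1.0 is 0.15 rad), then the opening, from -1 (shut) to 1 (fully open). In form: [[x, y, z, ax, ay, az, fingers], ...]. A call has 1 to 10 rows; each row shifts and turns the commanded pose from where the row before left it, along the tool's axes as they then stand; what a row does not reach is not made up. A row lasts 1/8 s, in which the tool goes at most 62.5 mm and 10.7 degrees, less where a joint would pass 70% of its speed; a pose out of reach is approached as far as the arm can. A call with a number of a shift or a turn outside -1 to 1 is refused whole. A call with a gripper value outside its range is refused whole. The fingers move at their own pace and stop on an object; the grip force is fixed at half the most. Time passes only in rows, so rows that do not move let the fingers close. It gives the time, the measured TCP pose, the force, the opening and the grip force at its end, in the units of the state.
- ctrl.get_state(): the state, without advancing time (a new reading comes with each control period).
- ctrl.read_camera(name): name is "scene" or "top"; returns the picture (420x560x3 uint8, red, green, blue); there is no depth.
- ctrl.camera_model(name): a dict with "camera_matrix" (3x3 intrinsics, pixels), "pose" (4x4, takes a point from camera to world coordinates). Camera axes: x right, y up, looking along -z (the intrinsics and any distortion apply to the point x, -y, -z); pixel columns grow to the right and rows downward; lengths in m; the calibration is good to about 2 mm. A picture is of the moment at which its call begins. camera_model takes no time and is no camera call.
- ctrl.close_job(): hands the job in; it is judged then, once.
The state is a dict: "time_s": time; "joint_positions": joint angles; "qvel": joint speeds; "joint_torque": joint torques, N m; "position": TCP position; "orientation": TCP orientation; "wrist_force": force on the tool from outside, world axes, zero at the start; "torque": the same for the moment, N m; "width": finger opening in m; "finger_force": force on a finger pad.
Only numpy, scipy, OpenCV 4.12 (cv2) and the standard library are available. Lean on these libraries where they do the work, as an engineer would, in place of code of your own. Each camera call takes 0.05 s, during which the arm holds its last target. There are 200 camera calls.

## Working session

There is one attempt and no reset: what is moved stays moved. The work goes in short steps, Python scripts to look and compute and a shell command to move; the robot and the scene stay as the last step left them, time stands still between calls to the robot, and variables do not carry over. Pictures are saved under pics/ and viewed, at most 10 in all, crops included, and the job is handed in when it is done.

```bash
mkdir -p pics; python3 - <<'E'
from workcell import ctrl
import cv2,numpy as np
np.set_printoptions(precision=4,suppress=True)
for n in("scene","top"):
    cv2.imwrite(f"pics/{n}0.png",ctrl.read_camera(n)[:,:,::-1]); m=ctrl.camera_model(n); print(n,m)
s=ctrl.get_state();print(s)
E
```

```text
scene {'camera_matrix': array([[536.6936,   0.    , 285.5259],
       [  0.    , 536.6936, 204.9955],
       [  0.    ,   0.    ,   1.    ]]), 'pose': array([[-0.0071, -0.8375,  0.5464,  1.2274],
       [ 1.    , -0.0078,  0.0012,  0.0181],
       [ 0.0033,  0.5464,  0.8375,  1.1085],
       [ 0.    ,  0.    ,  0.    ,  1.    ]])}
top {'camera_matrix': array([[504.018 ,   0.    , 278.2702],
       [  0.    , 504.018 , 215.9154],
       [  0.    ,   0.    ,   1.    ]]), 'pose': array([[-0.0515,  0.9746, -0.2179,  0.2876],
       [-0.9987, -0.0517,  0.0047,  0.0234],
       [-0.0067,  0.2179,  0.976 ,  1.3897],
       [ 0.    ,  0.    ,  0.    ,  1.    ]])}
{'time_s': 0.1, 'joint_positions': array([-1.2307,  0.3089,  1.6351,  0.    ,  1.1997, -0.0697]), 'qvel': array([-0.0007, -0.0027, -0.0031,  0.0017,  0.0011, -0.    ]), 'joint_torque': array([ -0.0008, -41.6406, -27.7646,  -0.0001,   0.004 ,   0.    ]), 'position': array([ 0.2487, -0.5726,  0.2488]), 'orientation': array([-0.001 ,  0.9791,  0.2035, -0.0001]), 'wrist_force': array([-0.1878,  0.7057, -0.5884]), 'torque': array([0.0054, 0.0197, 0.0487]), 'finger_force': 0.0, 'width': 0.08527813329615422}
```

View pics/scene0.png

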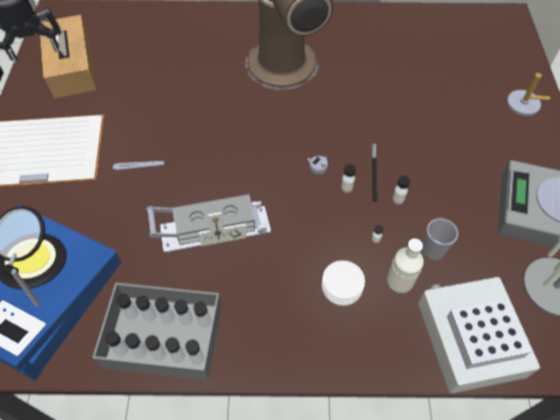

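View pics/top0.png

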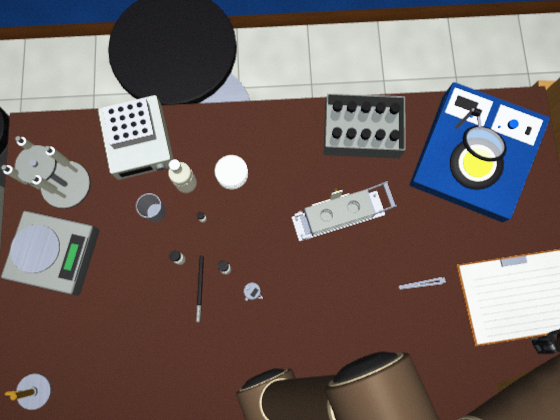

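The scene view shows the rack at about (215,220), with its handle at (152,222) and the dial facing +x. The tall bottles are at (349,178) and (402,190) and the bijou at (378,234). In the top view the bottles are at (176,257) and (224,267), and the rack is at (340,210).

```bash
python3 - <<'E'
import cv2,numpy as np
s=cv2.imread("pics/scene0.png");t=cv2.imread("pics/top0.png")
f=lambda im,x,y,w,h,k:cv2.resize(im[y:y+h,x:x+w],None,fx=k,fy=k,interpolation=cv2.INTER_CUBIC)
A=f(s,140,190,140,65,5)   # 700x325
B=f(t,285,175,140,70,3)   # 420 x 210
C=f(t,165,205,75,75,3)    # 225
D=f(s,335,155,80,75,3)  # 240x225
o=np.zeros((560,800,3),np.uint8);o[:325,:700]=A;o[330:540,:420]=B;o[330:555,425:650]=C
cv2.imwrite("pics/comp1.png",o)
E
```

```text
(no output)
```

View pics/comp1.png

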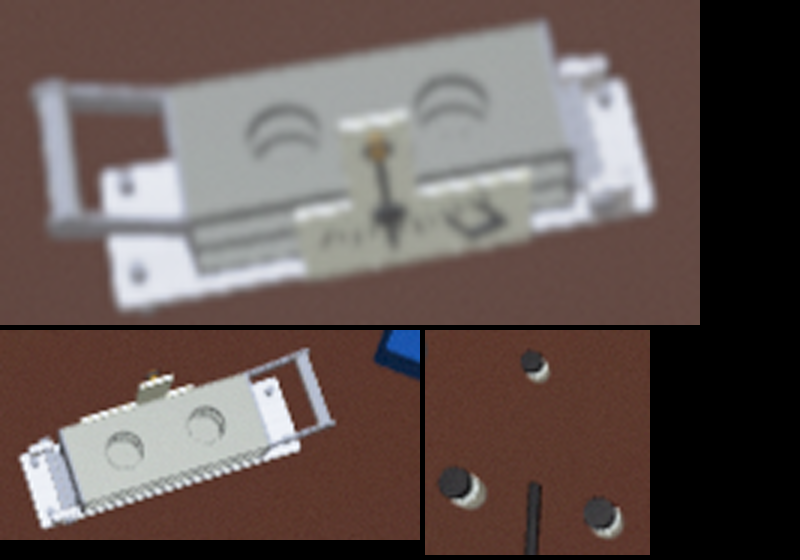

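The composite shows the hole mouths in the scene crop at about (284,131) and (451,102), and in the top crop at (206,426) and (125,450). The pin is at crop (378,148), the pointer bob at (390,218) and the clip, a dark fork, at (478,216).

```bash
cat > h.py <<'E'
import numpy as np,cv2
from workcell import ctrl
from scipy.spatial.transform import Rotation as R
np.set_printoptions(precision=4,suppress=True)
M={n:ctrl.camera_model(n) for n in("scene","top")}
def ray(n,px):
    K,P=M[n]["camera_matrix"],M[n]["pose"]
    d=np.linalg.solve(K,[px[0],px[1],1.]);d=P[:3,:3]@(d*[1,-1,-1]);return P[:3,3],d/np.linalg.norm(d)
def proj(n,X):
    K,P=M[n]["camera_matrix"],M[n]["pose"]
    c=P[:3,:3].T@(np.asarray(X)-P[:3,3]);q=K@(c*[1,-1,-1]);return q[:2]/q[2]
def tri(ps,pt):
    A=np.zeros((3,3));b=np.zeros(3)
    for o,d in(ray("scene",ps),ray("top",pt)):
        Q=np.eye(3)-np.outer(d,d);A+=Q;b+=Q@o
    X=np.linalg.solve(A,b);e=max(np.linalg.norm(proj("scene",X)-ps),np.linalg.norm(proj("top",X)-pt));return X,e
def plane(n,px,z):
    o,d=ray(n,px);return o+d*(z-o[2])/d[2]
def dark(im,x0,y0,x1,y1,th=50,mina=12):
    m=(im[y0:y1,x0:x1].max(2)<th).astype(np.uint8)
    k,l,s,c=cv2.connectedComponentsWithStats(m)
    return [(c[i]+[x0,y0],s[i]) for i in range(1,k) if s[i,4]>=mina]
def pose():
    s=ctrl.get_state();q=np.asarray(s["orientation"]);return np.asarray(s["position"]),R.from_quat(q[[1,2,3,0]]),s
def togo(target,Rt=None):
    p,r,s=pose();d=r.inv().apply(np.asarray(target)-p)/0.06
    w=(r.inv()*Rt).as_rotvec()/0.15 if Rt is not None else None
    return d,w
E
python3 - <<'E'
from h import *
s=cv2.imread("pics/scene0.png");t=cv2.imread("pics/top0.png")
for c,st in dark(s,335,155,415,245):print("s",c,st)
for c,st in dark(t,165,205,240,280):print("t",c,st)
S=lambda x,y:np.array([140+x/5-.4,190+y/5-.4]);T=lambda x,y:np.array([285+x/3-.33,175+(y-330)/3-.33])
P={}
for k,a,b in(("h0",S(284,131),T(206,426)),("h1",S(451,102),T(125,450)),("bar",S(58,158),T(315,388)),("barL",S(50,88),T(329,424)),("barR",S(66,228),T(302,354))):
    P[k],e=tri(a,b);print(k,P[k],e)
print(np.linalg.norm(P["h0"]-P["h1"]),P["h0"]-P["h1"])
for n,a in (("h0",T(206,426)),("h1",T(125,450))): print(n,plane("top",a,.084))
for n,a in (("h0",S(284,131)),("h1",S(451,102))): print(n,plane("scene",a,.084))
E
```

```text
s [349.    172.875] [10 16  9  5 24]
s [402.5833 184.5833] [64 27  9  5 24]
t [177.1538 258.1538] [ 8 49  7  7 13]
t [199.2692 267.5   ] [33 51  4 24 26]
t [202.1481 266.8519] [36 52  3 22 27]
h0 [ 0.5927 -0.1828  0.0884] 0.11481700499963379
h1 [ 0.5752 -0.1096  0.0863] 0.25323218226158173
bar [ 0.6178 -0.2777  0.1051] 0.4651167999028699
barL [ 0.5838 -0.2856  0.1089] 0.5455437973431253
barR [ 0.6505 -0.2704  0.1008] 0.4519400394801234
0.07524936210255291 [ 0.0175 -0.0732  0.0021]
h0 [ 0.5937 -0.1838  0.084 ]
h1 [ 0.5758 -0.1105  0.084 ]
h0 [ 0.5899 -0.1834  0.084 ]
h1 [ 0.5738 -0.1094  0.084 ]
```

```bash
python3 - <<'E'
from h import *
s=cv2.imread("pics/scene0.png");t=cv2.imread("pics/top0.png")
ss=dark(s,335,155,415,245,75,20);tt=dark(t,165,205,240,280,62,20)
for c,st in ss:print("s",c,st)
for c,st in tt:print("t",c,st)
for c,_ in ss:
  for d,_ in tt:
    X,e=tri(c,d)
    if e<2.5:print(X,e)
for n,p in(("A",(175,255.4)),("B",(223.4,265)),("bij",(200.3,214.7))):print(n,plane("top",p,.085 if n!="bij" else .052))
p,r,_=pose();print(p,r.as_matrix())
E
```

```text
s [373.9951 179.7524] [ 37   3   5  44 206]
s [349.4825 169.8509] [  9   9  12  12 114]
s [403.4359 181.6667] [ 62  21  13  12 117]
s [378.434  228.8868] [40 70  8  8 53]
t [200.0263 215.2368] [32  7  7  7 38]
t [174.5432 255.6296] [ 5 46 10 10 81]
t [200.6545 267.7   ] [ 33  51   6  24 110]
[0.566  0.2049 0.1945] 1.31898780776424
[0.4573 0.2321 0.0439] 0.14052127000519513
[0.488  0.2941 0.0797] 0.037720171911049094
[0.6    0.23   0.0496] 0.010363633628181945
[ 0.482   0.2658 -0.1498] 1.49057613290585
A [0.4877 0.2918 0.085 ]
B [0.456  0.1662 0.085 ]
bij [0.6009 0.2289 0.052 ]
[ 0.2487 -0.5726  0.2488] [[ 0.9172  0.3984 -0.0007]
 [ 0.3984 -0.9172  0.002 ]
 [ 0.0001 -0.0021 -1.    ]]
```

```bash
python3 -m pendant '[[0,0,0,0,0,0.585,0.3],[0,0,0,0,0,0.585,0.3],[0.48,-0.86,0,0,0,0,0.3],[0.48,-0.86,0,0,0,0,0.3],[0.48,-0.86,0,0,0,0,0.3],[0.48,-0.86,0,0,0,0,0.3],[0.48,-0.86,0,0,0,0,0.3],[0.48,-0.86,0,0,0,0,0.3],[0.48,-0.86,0,0,0,0,0.3],[0.48,-0.86,0,0,0,0,0.3]]'; cat > go.py <<'E'
import sys
from h import *
yaw,lean=0.235,0.035
def tool(lean):  # tool x=rack x, y=-rack y, z=-rack z ; handle-up lean = -turn about x
    Rk=R.from_euler("z",yaw)*R.from_euler("x",-lean);return Rk*R.from_euler("x",np.pi)
if __name__=="__main__":
    a=list(map(float,sys.argv[1:]))
    d,w=togo(a[:3],tool(a[3] if len(a)>3 else 0));p,r,s=pose()
    print("t",s["time_s"],"pos",p,"F",s["wrist_force"],"w",s["width"]);print("shift",d,"turn",w)
E
python3 go.py .456 .1665 .16
```

```text
time_s: 1.35
position: [0.3772, -0.1164, 0.2499]
orientation: [0.0, 0.993, 0.117, 0.0]
wrist_force: [0.4, 0.3, -0.1]
width: 0.0554
finger_force: 0.0
t 1.35 pos [ 0.3772 -0.1164  0.2499] F [ 0.4409  0.2621 -0.0805] w 0.05543279724224803
shift [ 2.3684 -4.2826  1.4981] turn [ 0.001  -0.0031 -0.0088]
```

```bash
python3 -m pendant '[[0.46,-0.85,0,0,0,0,0.3],[0.46,-0.85,0,0,0,0,0.3],[0.46,-0.85,0.3,0,0,0,0.3],[0.4,-0.75,0.5,0,0,0,0.3],[0.4,-0.75,0.5,0,0,0,0.3],[0,0,0,0,0,0,0.3]]'; python3 go.py .456 .1665 .072;python3 - <<'E'
from h import *
cv2.imwrite("pics/t2.png",np.zeros((1,1,3),np.uint8))
s=ctrl.read_camera("scene")[:,:,::-1];t=ctrl.read_camera("top")[:,:,::-1]
f=lambda im,x,y:cv2.resize(im[y:y+80,x:x+95],None,fx=4,fy=4,interpolation=cv2.INTER_CUBIC)
cv2.imwrite("pics/c2.png",np.hstack([f(s,300,120),f(t,175,215)]))
E
```

```text
time_s: 2.1
position: [0.446, 0.1508, 0.1688]
orientation: [0.0, 0.993, 0.119, -0.003]
wrist_force: [-0.9, 0.2, -0.4]
width: 0.0559
finger_force: 0.0
t 2.1 pos [0.446  0.1508 0.1688] F [-0.8723  0.2166 -0.3942] w 0.055887649235009995
shift [ 0.2344 -0.2138  1.6126] turn [-0.0041  0.0421  0.0277]
```

View pics/c2.png

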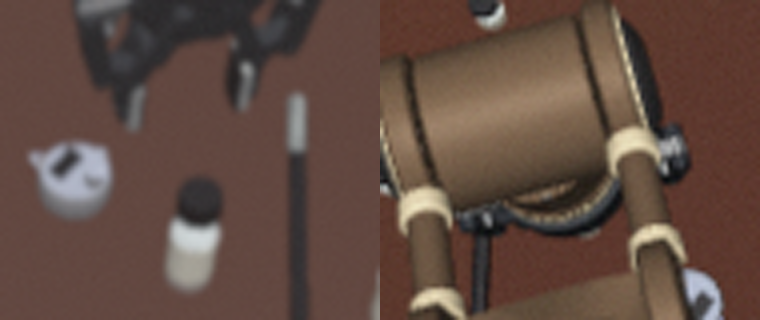

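The scene crop shows the fingers straddling the bottle, which is at crop (198,230). The arm hides the bottle in the top view.

```bash
python3 -m pendant '[[0.23,-0.2,0,0,0,0,0.2],[0,0,0.2,0,0,0,0.2],[0,0,0,0,0,0,0.2]]'; python3 go.py .456 .1665 .072
```

```text
time_s: 2.58
position: [0.458, 0.1626, 0.1592]
orientation: [0.0, 0.993, 0.116, -0.001]
wrist_force: [0.0, 0.1, -0.3]
width: 0.0512
finger_force: 0.0
t 2.575 pos [0.458  0.1626 0.1592] F [ 0.0036  0.1039 -0.2996] w 0.05120030621156813
shift [-0.0138 -0.0717  1.4527] turn [ 0.0012  0.014  -0.0107]
```

```bash
python3 -m pendant '[[0,-0.06,0.5,0,0,0,0.2],[0,0,0.5,0,0,0,0.2],[0,0,0.42,0,0,0,0.2],[0,0,0,0,0,0,0],[0,0,0,0,0,0,-0.2],[0,0,0,0,0,0,-1],[0,0,0,0,0,0,-1],[0,0,0,0,0,0,-1],[0,0,0,0,0,0,-1]]'; python3 go.py .456 .1665 .072
```

```text
time_s: 3.7
position: [0.4591, 0.1671, 0.0761]
orientation: [-0.0, 0.993, 0.117, 0.001]
wrist_force: [-0.2, -0.6, 6.2]
width: 0.0252
finger_force: 58.8
t 3.7 pos [0.4591 0.1671 0.0761] F [-0.2042 -0.557   6.2272] w 0.02519785685486903
shift [-0.0529 -0.0023  0.0677] turn [ 0.0013 -0.017  -0.0028]
```

```bash
python3 -m pendant '[[0,0,-0.5,0,0,0,-1],[0,0,-0.9,0,0,0,-1],[0,0,-0.9,0,0,0,-1],[0,0,-0.5,0,0,0,-1],[0,0,0,0,0,0,-1]]'; python3 go.py .5927 -.1828 .24
```

```text
time_s: 4.32
position: [0.4598, 0.1674, 0.2457]
orientation: [-0.001, 0.993, 0.117, 0.003]
wrist_force: [-0.3, 0.0, -1.5]
width: 0.025
finger_force: 58.7
t 4.325 pos [0.4598 0.1674 0.2457] F [-0.3408  0.0447 -1.494 ] w 0.024982331086664936
shift [0.7987 6.1923 0.0992] turn [-0.0019 -0.0457 -0.0043]
```

```bash
python3 -m pendant '[[0.1,0.5,0,0,0,0,-1],[0.12,0.9,0,0,0,0,-1],[0.12,0.9,0,0,0,0,-1],[0.12,0.9,0,0,0,0,-1],[0.12,0.9,0,0,0,0,-1],[0.12,0.9,0,0,0,0,-1],[0.1,0.7,0,0.1,0,0,-1],[0,0.45,0,0.13,0,0,-1],[0,0,0,0,0,0,-1],[0,0,0,0,0,0,-1]]'; python3 go.py .5927 -.1828 .18 .035
python3 - <<'E'
from h import *
s=ctrl.read_camera("scene")[:,:,::-1];t=ctrl.read_camera("top")[:,:,::-1]
cv2.imwrite("pics/s3.png",s);cv2.imwrite("pics/t3.png",t)
f=lambda im,x,y:cv2.resize(im[y:y+110,x:x+140],None,fx=5,fy=5,interpolation=cv2.INTER_CUBIC)
cv2.imwrite("pics/c3.png",f(s,140,150))
E
```

```text
time_s: 5.58
position: [0.589, -0.1799, 0.2403]
orientation: [-0.018, 0.993, 0.117, -0.004]
wrist_force: [-0.3, -0.0, -1.5]
width: 0.0251
finger_force: 58.8
t 5.575 pos [ 0.589  -0.1799  0.2403] F [-0.2627 -0.0228 -1.4614] w 0.025142319910738054
shift [0.0521 0.0986 1.0011] turn [-0.4818  0.0198 -0.0058]
```

View pics/c3.png

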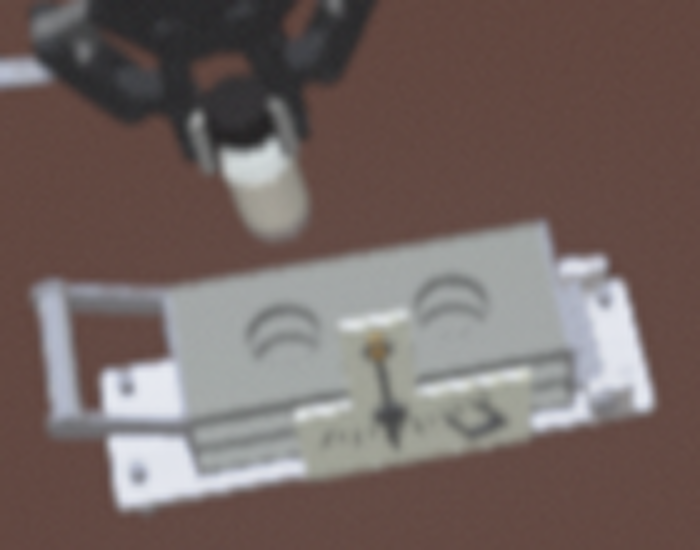

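The bottle is held square by its cap, and its base is at about crop (277,214). The rack is undisturbed. My lean turn had the wrong sign, so I'll correct that first.

```bash
python3 -m pendant '[[0.05,0.1,0.3,-0.24,0,0,-1],[0,0,0.4,-0.24,0,0,-1],[0,0,0,0,0,0,-1],[0,0,0,0,0,0,-1]]'; python3 go.py .5927 -.1828 .19 .035
python3 - <<'E'
from h import *
s=ctrl.read_camera("scene")[:,:,::-1]
cv2.imwrite("pics/s4.png",s)
p,r,_=pose();z=r.as_matrix()[:,2]
q=proj("scene",p+z*.076);c=proj("scene",p)
print("base crop px",(q-[140,165]+.4)*6,"tcp",(c-[140,165]+.4)*6)
for d in([.01,0,0],[0,.01,0],[0,0,.01]):print((proj("scene",p+z*.076+d)-q)*6)
cv2.imwrite("pics/c4.png",cv2.resize(s[165:260,140:270],None,fx=6,fy=6,interpolation=cv2.INTER_CUBIC))
E
```

```text
time_s: 6.18
position: [0.5948, -0.1849, 0.201]
orientation: [0.019, 0.993, 0.117, 0.003]
wrist_force: [0.0, -0.6, -0.0]
width: 0.0252
finger_force: 58.9
t 6.175 pos [ 0.5948 -0.1849  0.201 ] F [ 0.0408 -0.5958 -0.0156] w 0.025191592680438406
shift [-0.0267 -0.0489  0.1821] turn [ 0.0179 -0.0063  0.0024]
base crop px [310.6494 260.6714] tcp [287.2711 138.9046]
[-2.8518 23.2764]
[27.5543  0.2143]
[ -3.9878 -15.035 ]
```

View pics/c4.png

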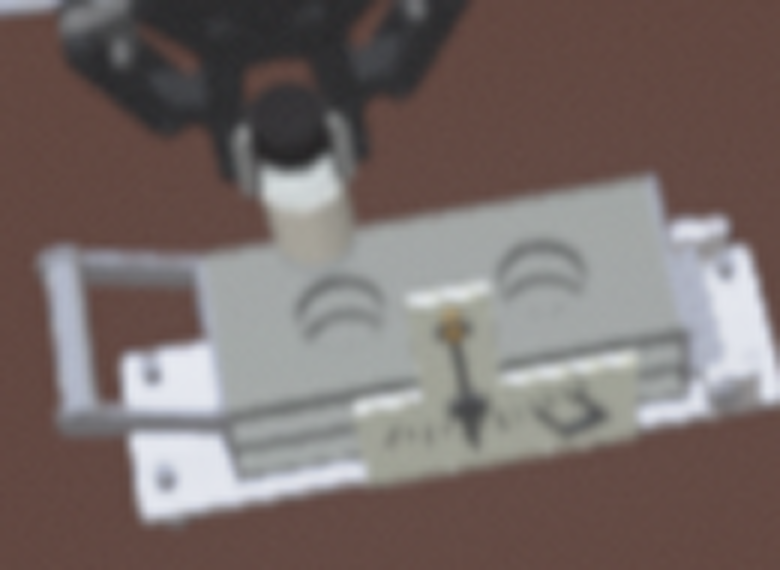

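```bash
python3 - <<'E'
from h import *
# standing bottle: cap centroid and base-front pixel, c2 crop (4x at 300,120)
cap=np.array([349.48,169.85]);print("bench cap@.075",plane("scene",cap,.075))
print("bench base front@0",plane("scene",(300+190/4-.4,120+291/4-.4),0))
s=cv2.imread("pics/s4.png");p,r,_=pose();z=r.as_matrix()[:,2]
cp=np.array([140+289/6-.4,165+125/6-.4]);bf=np.array([140+313/6-.4,165+267/6-.4])
print("held cap",plane("scene",cp,p[2]),"base front",plane("scene",bf,p[2]-.076),"tcp",p,"z",z)
for n in("s4",):
    col=s[165+20:165+50,192];print(col.tolist())
s0=cv2.imread("pics/c2.png");print(s0[170:312:4,188].tolist())
E
```

```text
bench cap@.075 [0.4509 0.1697 0.075 ]
bench base front@0 [0.465  0.1706 0.    ]
held cap [ 0.5894 -0.1853  0.2015] base front [ 0.5987 -0.187   0.1255] tcp [ 0.5952 -0.1853  0.2015] z [ 0.0107 -0.0369 -0.9993]
[[54, 52, 53], [50, 48, 48], [45, 45, 45], [41, 41, 41], [39, 39, 40], [50, 49, 49], [83, 82, 81], [135, 134, 130], [182, 180, 175], [207, 205, 198], [214, 212, 205], [211, 210, 204], [211, 210, 204], [207, 207, 203], [188, 191, 190], [165, 171, 173], [152, 161, 164], [151, 161, 164], [151, 161, 164], [153, 162, 165], [152, 162, 165], [153, 163, 165], [155, 163, 167], [155, 161, 162], [158, 160, 159], [159, 158, 154], [150, 149, 146], [131, 132, 129], [120, 120, 117], [133, 133, 130]]
[[64, 71, 99], [63, 68, 93], [58, 62, 81], [54, 55, 66], [52, 50, 55], [51, 49, 52], [52, 51, 54], [52, 51, 54], [52, 49, 51], [46, 44, 48], [42, 40, 44], [36, 36, 41], [46, 45, 47], [85, 85, 83], [142, 141, 137], [191, 190, 184], [212, 211, 203], [213, 212, 205], [209, 208, 202], [200, 200, 196], [182, 186, 186], [162, 170, 173], [152, 162, 165], [151, 161, 165], [152, 162, 165], [152, 162, 165], [150, 161, 165], [149, 159, 163], [140, 148, 154], [124, 130, 136], [100, 104, 117], [80, 85, 105], [67, 73, 100], [64, 70, 98], [65, 72, 99], [63, 72, 98]]
```

```bash
python3 - <<'E'
from h import *
p=np.array([.589,-.1799,.2403])
s=cv2.imread("pics/s3.png").astype(int)
print(s[195:202,195].tolist())
# colour mask: not-brown (r-b small) below cap, column extents
m=(s[:,:,2]-s[:,:,0]<25)&(s.max(2)>95)
for y in range(172,202):
    xs=np.flatnonzero(m[y,180:208])+180
    if len(xs):print(y,xs.min(),xs.max(),end="; ")
print()
d=(s.max(2)<75)
for y in range(163,182):
    xs=np.flatnonzero(d[y,176:206])+176
    if len(xs):print(y,xs.min(),xs.max(),end="; ")
print()
print("cap",plane("scene",(187.6,171.2),.2403)-p,"front",plane("scene",(195,197.6),.2403-.076)-p)
E
```

```text
[[140, 148, 153], [126, 130, 137], [108, 111, 121], [87, 92, 108], [73, 78, 101], [68, 74, 99], [69, 75, 100]]
172 195 196; 173 180 197; 174 180 197; 175 180 197; 176 180 198; 177 180 198; 178 180 198; 179 180 200; 180 180 199; 181 180 199; 182 180 199; 183 180 199; 184 180 200; 185 184 200; 186 185 200; 187 185 201; 188 186 201; 189 186 201; 190 187 201; 191 187 201; 192 187 201; 193 188 201; 194 188 201; 195 189 201; 196 190 200; 197 191 199; 198 193 197; 201 202 207; 
163 176 205; 164 176 205; 165 176 205; 166 176 205; 167 176 200; 168 176 200; 169 176 200; 170 176 200; 171 176 200; 172 176 201; 173 176 201; 174 176 201; 175 176 201; 176 176 201; 177 176 201; 178 176 191; 179 176 183; 180 176 178; 181 177 178; 
cap [-0.0073 -0.0008 -0.    ] front [ 0.0055  0.0049 -0.076 ]
```

```bash
python3 go.py .601 -.181 .169 .035
```

```text
t 6.225 pos [ 0.5952 -0.1853  0.2015] F [-0.2425 -0.0401 -0.4679] w 0.025219531912114124
shift [ 0.1096 -0.0683  0.5401] turn [ 0.0224 -0.012  -0.0004]
```

```bash
python3 -m pendant '[[0.11,-0.07,0.1,0,0,0,-1],[0,0,0.3,0,0,0,-1],[0,0,0.12,0,0,0,-1],[0,0,0,0,0,0,-1],[0,0,0,0,0,0,-1]]'; python3 go.py .601 -.181 .169 .035
python3 - <<'E'
from h import *
s=ctrl.read_camera("scene")[:,:,::-1]
cv2.imwrite("pics/s5.png",s)
p,r,_=pose();z=r.as_matrix()[:,2];x=r.as_matrix()[:,0]
c=cv2.resize(s[175:250,150:255],None,fx=7,fy=7,interpolation=cv2.INTER_CUBIC)
hsv=cv2.cvtColor(c,cv2.COLOR_BGR2HSV);hsv[:,:,1]=np.clip(hsv[:,:,1].astype(int)*3,0,255);c=cv2.cvtColor(hsv,cv2.COLOR_HSV2BGR)
cv2.imwrite("pics/c5.png",c)
f=lambda q:(q-[150,175]+.43)*7
print("pred base",f(proj("scene",p+z*.076)),"front",f(proj("scene",p+z*.076+x*.014)))
print("hole",f(np.array([196.4,215.8])))
E
```

```text
time_s: 6.85
position: [0.6002, -0.1812, 0.1688]
orientation: [0.019, 0.993, 0.117, 0.002]
wrist_force: [0.1, -0.5, -0.4]
width: 0.0256
finger_force: 58.9
t 6.85 pos [ 0.6002 -0.1812  0.1688] F [ 0.0837 -0.4796 -0.4097] w 0.025620421929849767
shift [ 0.0139  0.0004 -0.0033] turn [ 0.0167  0.0003 -0.0056]
pred base [318.4604 303.1006] front [324.4647 339.8834]
hole [327.81 288.61]
```

View pics/c5.png

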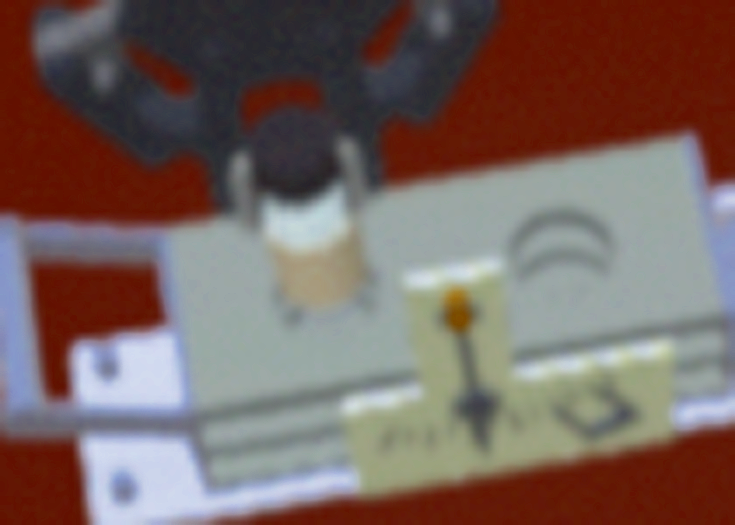

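The saturated crop shows the bottle base's front tip at (325,310), about 3 mm short of the hole centre at (328,289) in the +x direction. Otherwise it is aligned. I'll shift it and lower a little, watching the force.

```bash
python3 -m pendant '[[0.06,-0.01,0,0,0,0,-1],[0,0,0.07,0,0,0,-1],[0,0,0.07,0,0,0,-1],[0,0,0,0,0,0,-1]]'; python3 go.py .6035 -.181 .159 .035
```

```text
time_s: 7.4
position: [0.6039, -0.18, 0.1612]
orientation: [0.019, 0.993, 0.117, 0.003]
wrist_force: [-0.8, 0.1, 3.9]
width: 0.0253
finger_force: 59.6
t 7.4 pos [ 0.6039 -0.18    0.1612] F [-0.7505  0.1027  3.9471] w 0.02529022472607939
shift [-0.0108  0.0135  0.0378] turn [ 0.0191 -0.0041 -0.0047]
```

```bash
python3 - <<'E'
from h import *
s=ctrl.read_camera("scene")[:,:,::-1];_,_,st=pose();print(st["wrist_force"],st["torque"],st["position"])
def tan(s):
    a=s.astype(int);m=((a[:,:,2]-a[:,:,0])>8)&((a[:,:,2]-a[:,:,0])<22)&(a[:,:,2]>130);
    return m
for im in(cv2.imread("pics/s5.png"),s):
    m=tan(im)[200:235,180:210]
    print(["%d:%d-%d"%(y+200,np.flatnonzero(r).min()+180,np.flatnonzero(r).max()+180) for y,r in enumerate(m) if r.any()])
c=cv2.resize(s[175:250,150:255],None,fx=7,fy=7,interpolation=cv2.INTER_CUBIC)
hsv=cv2.cvtColor(c,cv2.COLOR_BGR2HSV);hsv[:,:,1]=np.clip(hsv[:,:,1].astype(int)*3,0,255);c=cv2.cvtColor(hsv,cv2.COLOR_HSV2BGR)
cv2.imwrite("pics/c6.png",c)
E
```

```text
[-0.7541  0.6245  5.4272] [ 0.1004  0.1728 -0.0813] [ 0.6039 -0.18    0.1612]
['209:199-200', '210:197-200', '211:190-200', '212:190-201', '213:190-200', '214:190-201', '215:191-200', '216:191-199', '217:192-209', '218:209-209', '233:208-209', '234:203-209']
['201:208-208', '212:200-201', '213:199-201', '214:191-201', '215:190-201', '216:191-201', '217:191-201', '218:191-209', '219:192-209', '220:193-199', '233:208-208', '234:204-209']
```

View pics/c6.png

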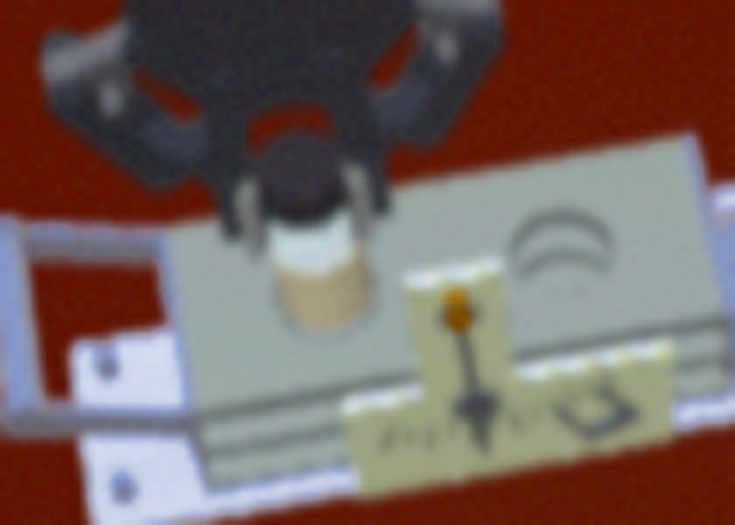

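```bash
python3 -m pendant '[[0,0,-0.03,0,0,0,-1],[-0.035,-0.012,0,0,0,0,-1],[0,0,0.05,0,0,0,-1],[0,0,0.03,0,0,0,-1],[0,0,0,0,0,0,-1]]'; python3 go.py .602 -.18 .159 .035
```

```text
time_s: 8.07
position: [0.6007, -0.1804, 0.1572]
orientation: [0.019, 0.993, 0.117, 0.001]
wrist_force: [-1.0, -2.5, 0.5]
width: 0.0251
finger_force: 59.0
t 8.075 pos [ 0.6007 -0.1804  0.1572] F [-1.0215 -2.4635  0.4816] w 0.02509884583438617
shift [ 0.0226  0.0003 -0.0305] turn [ 0.0213  0.011  -0.0019]
```

```bash
python3 -m pendant '[[0,0.015,0,0,0,0,-1],[0,0,0.1,0,0,0,-1],[0,0,0,0,0,0,-1]]'; python3 -m pendant '[[0,0,0.1,0,0,0,-1],[0,0,0,0,0,0,-1]]'
```

```text
time_s: 8.45
position: [0.6008, -0.1808, 0.1501]
orientation: [0.018, 0.993, 0.117, 0.001]
wrist_force: [-2.6, -1.7, -1.7]
width: 0.0252
finger_force: 58.9
time_s: 8.7
position: [0.601, -0.181, 0.1443]
orientation: [0.018, 0.993, 0.117, 0.001]
wrist_force: [-2.1, -1.6, -2.0]
width: 0.0248
finger_force: 58.9
```

```bash
python3 -m pendant '[[-0.02,0.01,0.1,0,0,0,-1],[0,0,0.1,0,0,0,-1],[0,0,0.1,0,0,0,-1],[0,0,0,0,0,0,-1]]'; python3 -m pendant '[[0,0,0.06,0,0,0,-1],[0,0,0,0,0,0,-1]]';  python3 -m pendant '[[0,0,0.04,0,0,0,-1],[0,0,0,0,0,0,-1]]'
```

```text
time_s: 9.2
position: [0.6005, -0.1822, 0.1264]
orientation: [0.018, 0.993, 0.117, 0.002]
wrist_force: [-1.7, 0.3, -2.7]
width: 0.0253
finger_force: 59.0
time_s: 9.45
position: [0.6005, -0.1825, 0.1234]
orientation: [0.018, 0.993, 0.117, 0.002]
wrist_force: [-2.7, 0.4, -0.4]
width: 0.0251
finger_force: 59.1
time_s: 9.7
position: [0.6006, -0.1826, 0.1213]
orientation: [0.018, 0.993, 0.117, 0.002]
wrist_force: [-4.4, 2.0, 1.1]
width: 0.025
finger_force: 59.3
```

```bash
python3 -m pendant '[[-0.02,0,0.04,0,0,0,-1],[0,0,0,0,0,0,-1]]';  python3 -m pendant '[[0,0,0.03,0,0,0,-1],[0,0,0,0,0,0,-1],[0,0,0,0,0,0,-1]]'
```

```text
time_s: 9.95
position: [0.6, -0.1833, 0.119]
orientation: [0.019, 0.993, 0.117, 0.003]
wrist_force: [-2.7, 1.9, -0.8]
width: 0.0255
finger_force: 59.3
time_s: 10.32
position: [0.6, -0.1834, 0.1172]
orientation: [0.019, 0.993, 0.117, 0.002]
wrist_force: [-2.7, 0.1, 0.2]
width: 0.0254
finger_force: 59.3
```

```bash
python3 -m pendant '[[0,0,0.03,0,0,0,-1],[0,0,0,0,0,0,-1]]';  python3 -m pendant '[[0,0,0.03,0,0,0,-1],[0,0,0,0,0,0,-1]]'
```

```text
time_s: 10.58
position: [0.5999, -0.1834, 0.1155]
orientation: [0.019, 0.993, 0.117, 0.002]
wrist_force: [-2.6, 0.0, 0.7]
width: 0.0252
finger_force: 59.3
time_s: 10.82
position: [0.6001, -0.1834, 0.1154]
orientation: [0.019, 0.993, 0.117, 0.002]
wrist_force: [-5.6, 2.4, 9.3]
width: 0.0253
finger_force: 60.3
```

```bash
python3 -m pendant '[[0,0,-0.02,0,0,0,-1],[0,0,0,0,0,0,-0.3],[0,0,0,0,0,0,0],[0,0,0,0,0,0,0],[0,0,-0.3,0,0,0,0],[0,0,-0.6,0,0,0,0],[0,0,-0.8,0,0,0,0],[0,0,-0.5,0,0,0,0],[0,0,0,0,0,0,0]]'; python3 - <<'E'
from h import *
for im in("pics/s4.png",None):
    s=cv2.imread(im) if im else ctrl.read_camera("scene")[:,:,::-1]
    for c,st in dark(s,385,160,415,200,75,20):print(c,st,plane("scene",c,.075))
cv2.imwrite("pics/s7.png",s);cv2.imwrite("pics/t7.png",ctrl.read_camera("top")[:,:,::-1])
for n,px in(("h0",(196.4,215.8)),("h1",(229.8,210.))):print(n,plane("scene",px,.0855),plane("scene",px,.0845))
E
python3 go.py .485 .2915 .22
```

```text
time_s: 11.95
position: [0.6013, -0.1794, 0.2522]
orientation: [0.021, 0.993, 0.117, 0.007]
wrist_force: [0.1, -0.2, 0.3]
width: 0.043
finger_force: 0.0
[403.4576 181.6186] [ 12  16  13  12 118] [0.4845 0.2955 0.075 ]
[403.4831 181.6441] [ 12  16  13  12 118] [0.4846 0.2956 0.075 ]
h0 [ 0.5909 -0.1831  0.0855] [ 0.5902 -0.1833  0.0845]
h1 [ 0.5747 -0.1092  0.0855] [ 0.5741 -0.1093  0.0845]
t 12.05 pos [ 0.5986 -0.1785  0.2474] F [-0.7049 -0.0327 -0.5684] w 0.04238768844413271
shift [-0.0232 -8.0712  0.15  ] turn [ 0.2539 -0.0058 -0.0046]
```

```bash
python3 - <<'E'
from h import *
s=cv2.imread("pics/s7.png");t=cv2.imread("pics/t7.png")
X=np.array([.5985,-.185,.0395+.075]);print("exp",proj("scene",X),proj("top",X))
for c,st in dark(s,180,175,215,215,75,15):print("s",c,st)
for c,st in dark(t,335,185,375,225,65,10):print("t",c,st)
E
python3 -m pendant '[[0,-0.5,0,0.25,0,0,0.2],[0,-0.95,0,0,0,0,0.2],[0,-0.95,0,0,0,0,0.2],[0,-0.95,0,0,0,0,0.2],[0,-0.95,0,0,0,0,0.2],[0,-0.95,0,0,0,0,0.2],[0,-0.95,0,0,0,0,0.2],[0,-0.95,0,0,0,0,0.2],[0,-0.7,0.1,0,0,0,0.2],[0,0,0.1,0,0,0,0.2]]'; python3 go.py .4896 .293 .16
```

```text
exp [193.4085 211.7448] [355.2769 202.108 ]
s [194.9636 209.0364] [ 10  28  11  12 110]
t [363.7321 186.8929] [ 14   0  26   6 112]
t [337.3    216.9333] [ 0 26  7 14 30]
time_s: 13.3
position: [0.4863, 0.2824, 0.2318]
orientation: [-0.0, 0.993, 0.119, -0.002]
wrist_force: [0.1, -0.5, -0.3]
width: 0.051
finger_force: 0.0
t 13.3 pos [0.4863 0.2824 0.2318] F [ 0.1163 -0.451  -0.341 ] w 0.05096267434656708
shift [ 0.1002 -0.1568  1.1961] turn [-0.0067  0.0266  0.0281]
```

```bash
python3 -m pendant '[[0.1,-0.1,0.4,0,0,0,0.2],[0,0,0.6,0,0,0,0.2],[0,0,0.1,0,0,0,0.2],[0,0,0,0,0,0,0.2]]'; python3 go.py .4896 .293 .072
```

```text
time_s: 13.8
position: [0.4931, 0.286, 0.167]
orientation: [0.0, 0.993, 0.117, -0.001]
wrist_force: [-0.5, 1.0, 0.9]
width: 0.0514
finger_force: 0.0
t 13.8 pos [0.4931 0.286  0.167 ] F [-0.4642  1.0086  0.9229] w 0.0513586033108678
shift [-0.0262 -0.1279  1.5832] turn [ 0.0027  0.0153 -0.0098]
```

```bash
python3 -m pendant '[[-0.03,-0.12,0.2,0,0,0,0.2],[0,0,0.5,0,0,0,0.2],[0,0,0.5,0,0,0,0.2],[0,0,0.34,0,0,0,0.2],[0,0,0,0,0,0,0],[0,0,0,0,0,0,-0.2],[0,0,0,0,0,0,-1],[0,0,0,0,0,0,-1],[0,0,0,0,0,0,-1]]'; python3 go.py .4896 .293 .072
```

```text
time_s: 14.92
position: [0.4917, 0.2942, 0.077]
orientation: [-0.001, 0.993, 0.117, 0.002]
wrist_force: [-0.0, 1.0, 5.1]
width: 0.0251
finger_force: 59.0
t 14.925 pos [0.4917 0.2942 0.077 ] F [-0.0089  1.0376  5.1433] w 0.02507753404177156
shift [-0.0385  0.012   0.0828] turn [-0.0071 -0.0228 -0.0055]
```

```bash
python3 -m pendant '[[0,0,-0.5,0,0,0,-1],[0,0,-0.9,0,0,0,-1],[0,0,-0.9,0,0,0,-1],[0,0,-0.5,0,0,0,-1],[0,0,0,0,0,0,-1]]'; python3 go.py .5815 -.108 .245 .025
```

```text
time_s: 15.55
position: [0.492, 0.2941, 0.2465]
orientation: [-0.001, 0.993, 0.117, 0.003]
wrist_force: [-0.0, 0.1, -0.6]
width: 0.0249
finger_force: 58.9
t 15.55 pos [0.492  0.2941 0.2465] F [-0.0118  0.0982 -0.6098] w 0.024859728112605516
shift [-0.1055  6.8654  0.0151] turn [-0.1756 -0.043  -0.005 ]
```

```bash
python3 -m pendant '[[-0.1,0.5,0,0,0,0,-1],[0,0.95,0,0,0,0,-1],[0,0.95,0,0,0,0,-1],[0,0.95,0,0,0,0,-1],[0,0.95,0,0,0,0,-1],[0,0.95,0,0,0,0,-1],[0,0.9,0,-0.17,0,0,-1],[0,0.7,0,0,0,0,-1],[0,0,0,0,0,0,-1],[0,0,0,0,0,0,-1]]'; python3 go.py .5815 -.108 .172 .025
```

```text
time_s: 16.8
position: [0.5784, -0.1072, 0.2421]
orientation: [0.012, 0.993, 0.117, -0.0]
wrist_force: [-0.1, 1.3, -1.3]
width: 0.0253
finger_force: 59.1
t 16.8 pos [ 0.5784 -0.1072  0.2421] F [-0.1076  1.2516 -1.3132] w 0.025331863733432783
shift [ 0.0509 -0.0027  1.1685] turn [-0.0136  0.0239 -0.0086]
```

```bash
python3 -m pendant '[[0.05,0,0.3,0,0,0,-1],[0,0,0.5,0,0,0,-1],[0,0,0.37,0,0,0,-1],[0,0,0,0,0,0,-1],[0,0,0,0,0,0,-1]]'; python3 go.py .5815 -.108 .162 .025
python3 - <<'E'
from h import *
s=ctrl.read_camera("scene")[:,:,::-1];cv2.imwrite("pics/s8.png",s)
p,r,_=pose();z=r.as_matrix()[:,2];x=r.as_matrix()[:,0]
a=s.astype(int);m=((a[:,:,2]-a[:,:,0])>8)&((a[:,:,2]-a[:,:,0])<22)&(a[:,:,2]>130)
m=m[190:235,212:245]
print(["%d:%d-%d"%(y+190,np.flatnonzero(q).min()+212,np.flatnonzero(q).max()+212) for y,q in enumerate(m) if q.any()])
# expected base front pixel, using scene-frame bottle offset (-.0071,+.0013), vs hole centre
b=p+z*.077+[-.0071,.0013,0];print("base",proj("scene",b),"hole (229.8,210.0)")
c=cv2.resize(s[170:245,180:285],None,fx=7,fy=7,interpolation=cv2.INTER_CUBIC)
hsv=cv2.cvtColor(c,cv2.COLOR_BGR2HSV);hsv[:,:,1]=np.clip(hsv[:,:,1].astype(int)*3,0,255);cv2.imwrite("pics/c8.png",cv2.cvtColor(hsv,cv2.COLOR_HSV2BGR))
E
```

```text
time_s: 17.42
position: [0.5834, -0.1081, 0.1742]
orientation: [0.013, 0.993, 0.117, 0.002]
wrist_force: [-0.6, 0.6, 0.7]
width: 0.025
finger_force: 59.1
t 17.425 pos [ 0.5834 -0.1081  0.1742] F [-0.6236  0.5652  0.6724] w 0.0250463268177019
shift [-0.0308 -0.0141  0.2029] turn [ 0.0032 -0.0015  0.0024]
['200:214-214', '202:233-233', '203:223-233', '204:223-233', '205:223-234', '206:224-234', '207:224-234', '208:224-233', '209:225-232', '210:226-231', '215:219-219', '216:213-220', '217:212-220', '218:212-212', '219:212-220', '220:220-220', '221:217-220', '222:214-220', '223:212-220', '224:212-214', '225:212-221', '226:212-244', '227:212-244', '228:212-244', '229:212-244', '230:212-244', '231:212-244', '232:212-243', '233:234-243', '234:212-243']
base [229.3189 208.011 ] hole (229.8,210.0)
```

```bash
python3 -m pendant '[[-0.015,-0.01,0.1,0,0,0,-1],[0,0,0.1,0,0,0,-1],[0,0,0.05,0,0,0,-1],[0,0,0,0,0,0,-1]]';  python3 -m pendant '[[0,0,0.06,0,0,0,-1],[0,0,0,0,0,0,-1]]'
```

```text
time_s: 17.98
position: [0.582, -0.1088, 0.1589]
orientation: [0.012, 0.993, 0.117, 0.001]
wrist_force: [-0.8, -0.2, -0.8]
width: 0.0251
finger_force: 59.1
time_s: 18.23
position: [0.583, -0.1088, 0.1582]
orientation: [0.013, 0.993, 0.117, 0.002]
wrist_force: [-4.4, 2.2, 10.9]
width: 0.0253
finger_force: 60.2
```

```bash
python3 -m pendant '[[0,0,-0.06,0,0,0,-1],[-0.03,-0.015,0,0,0,0,-1],[0,0,0.05,0,0,0,-1],[0,0,0.04,0,0,0,-1],[0,0,0,0,0,0,-1]]'
```

```text
time_s: 18.85
position: [0.5799, -0.1084, 0.153]
orientation: [0.012, 0.993, 0.117, 0.001]
wrist_force: [-0.2, 0.3, -0.5]
width: 0.0251
finger_force: 59.0
```

```bash
python3 -m pendant '[[0,0,0.1,0,0,0,-1],[0,0,0.1,0,0,0,-1],[0,0,0.1,0,0,0,-1],[0,0,0,0,0,0,-1]]';python3 -m pendant '[[0,0,0.1,0,0,0,-1],[0,0,0.08,0,0,0,-1],[0,0,0,0,0,0,-1]]'
```

```text
time_s: 19.35
position: [0.5798, -0.1088, 0.1348]
orientation: [0.012, 0.993, 0.117, 0.001]
wrist_force: [1.0, 0.0, -0.3]
width: 0.0248
finger_force: 59.0
time_s: 19.73
position: [0.5801, -0.1091, 0.1243]
orientation: [0.012, 0.993, 0.117, 0.001]
wrist_force: [0.1, 1.5, -1.3]
width: 0.0252
finger_force: 59.0
```

```bash
python3 -m pendant '[[0,0,0.05,0,0,0,-1],[0,0,0,0,0,0,-1]]';python3 -m pendant '[[0,0,0.03,0,0,0,-1],[0,0,0,0,0,0,-1]]'
```

```text
time_s: 19.98
position: [0.5804, -0.1093, 0.1218]
orientation: [0.013, 0.993, 0.117, 0.001]
wrist_force: [-0.9, -0.1, -0.3]
width: 0.0249
finger_force: 59.0
time_s: 20.23
position: [0.5805, -0.1093, 0.12]
orientation: [0.013, 0.993, 0.117, 0.001]
wrist_force: [0.4, 0.0, 0.1]
width: 0.025
finger_force: 59.0
```

```bash
python3 -m pendant '[[0,0,0.04,0,0,0,-1],[0,0,0,0,0,0,-1]]';python3 -m pendant '[[0,0,0.03,0,0,0,-1],[0,0,0,0,0,0,-1]]';python3 -m pendant '[[0,0,0.02,0,0,0,-1],[0,0,0,0,0,0,-1]]'
```

```text
time_s: 20.48
position: [0.5803, -0.1093, 0.1175]
orientation: [0.013, 0.993, 0.117, 0.001]
wrist_force: [0.1, -0.9, 0.1]
width: 0.0251
finger_force: 59.0
time_s: 20.72
position: [0.5804, -0.1094, 0.1157]
orientation: [0.013, 0.993, 0.117, 0.001]
wrist_force: [0.4, -0.8, -1.0]
width: 0.025
finger_force: 59.0
time_s: 20.98
position: [0.5805, -0.1094, 0.1146]
orientation: [0.013, 0.993, 0.117, 0.001]
wrist_force: [-0.1, -0.1, -0.6]
width: 0.0253
finger_force: 59.0
```

```bash
python3 -m pendant '[[0,0,0.03,0,0,0,-1],[0,0,0,0,0,0,-1]]';python3 -m pendant '[[0,0,0.03,0,0,0,-1],[0,0,0,0,0,0,-1]]'
```

```text
time_s: 21.22
position: [0.581, -0.1095, 0.1137]
orientation: [0.013, 0.993, 0.117, 0.002]
wrist_force: [-0.5, 0.3, 3.7]
width: 0.0252
finger_force: 59.5
time_s: 21.48
position: [0.5812, -0.1094, 0.1136]
orientation: [0.013, 0.993, 0.117, 0.002]
wrist_force: [-4.5, 2.5, 12.3]
width: 0.0248
finger_force: 60.6
```

```bash
python3 -m pendant '[[0,0,-0.03,0,0,0,-1],[0,0,0,0,0,0,-0.3],[0,0,0,0,0,0,0],[0,0,0,0,0,0,0],[0,0,-0.3,0,0,0,0],[0,0,-0.6,0,0,0,0],[0,0,-0.8,0,0,0,0],[0,0,-0.4,0,0,0,0],[0,0,0,0,0,0,0]]'; python3 go.py .62 -.276 .2 .037
python3 - <<'E'
from h import *
s=ctrl.read_camera("scene")[:,:,::-1];cv2.imwrite("pics/s9.png",s)
for c,st in dark(s,180,165,250,220,75,40):print(c,st,plane("scene",c,.113))
E
```

```text
time_s: 22.6
position: [0.5821, -0.1068, 0.2431]
orientation: [0.014, 0.993, 0.117, 0.005]
wrist_force: [-0.1, -0.1, 0.2]
width: 0.0427
finger_force: 0.0
t 22.6 pos [ 0.5821 -0.1068  0.2431] F [-0.0824 -0.1097  0.2248] w 0.04269886083795543
shift [-0.0448  2.8669  0.8012] turn [-0.0529 -0.0456 -0.0049]
[205.3661 168.5357] [ 15   0  19  14 112] [ 0.4789 -0.1696  0.113 ]
[229.0901 203.4955] [ 44  32  11  13 111] [ 0.5752 -0.1084  0.113 ]
[194.9391 209.3739] [ 10  38  11  13 115] [ 0.5913 -0.1826  0.113 ]
```

```bash
python3 -m pendant '[[0,0.7,0,-0.05,0,0,0],[-0.03,0.9,0,0,0,0,0],[0,0.9,0,0,0,0,0],[0,0.37,0.3,0,0,0,0],[0,0,0.4,0,0,0,-0.05],[0,0,0,0,0,0,-0.05],[0,0,0,0,0,0,-0.05]]'; python3 go.py .62 -.276 .104 .037
```

```text
time_s: 23.52
position: [0.618, -0.2751, 0.2016]
orientation: [0.016, 0.993, 0.117, 0.001]
wrist_force: [0.8, -0.0, 0.1]
width: 0.0404
finger_force: 0.0
t 23.525 pos [ 0.618  -0.2751  0.2016] F [ 0.7955 -0.0198  0.1051] w 0.04041532355747467
shift [ 0.0308 -0.0298  1.6265] turn [-0.0336  0.0079 -0.0021]
```

```bash
python3 -m pendant '[[0.03,-0.03,0.3,-0.03,0,0,-0.05],[0,0,0.5,0,0,0,-0.05],[0,0,0.3,0,0,0,-0.05],[0,0,0,0,0,0,-0.05]]' ; python3 -m pendant '[[0,0,0.25,0,0,0,-0.05],[0,0,0.25,0,0,0,-0.05],[0,0,0,0,0,0,-0.05]]'; python3 go.py .62 -.276 .104 .037
```

```text
time_s: 24.02
position: [0.6189, -0.2747, 0.1339]
orientation: [0.017, 0.993, 0.117, 0.0]
wrist_force: [0.3, 0.6, 0.0]
width: 0.0407
finger_force: 0.0
time_s: 24.4
position: [0.6192, -0.2762, 0.1043]
orientation: [0.018, 0.993, 0.117, 0.001]
wrist_force: [0.5, 0.2, -0.1]
width: 0.0407
finger_force: 0.0
t 24.4 pos [ 0.6192 -0.2762  0.1043] F [ 0.5091  0.1575 -0.1393] w 0.04070726772732363
shift [ 0.0138 -0.0009  0.0048] turn [-0.0124  0.0186 -0.0047]
```

No contact on the way down, so I'll close on the bar.

```bash
python3 -m pendant '[[0,0,0,0,0,0,-0.3],[0,0,0,0,0,0,-0.5],[0,0,0,0,0,0,-1],[0,0,0,0,0,0,-1],[0,0,0,0,0,0,-1]]'; python3 go.py .62 -.276 .104 .037; python3 - <<'E'
from h import *
s=cv2.imread("pics/s9.png").astype(int)
# needle pixels (dark) on the dial plate, and clip
m=(s.max(2)<105)
for y in range(214,242):
    print(y,[int(x) for x in np.flatnonzero(m[y,195:250])+195])
E
```

```text
time_s: 25.02
position: [0.6208, -0.2762, 0.1071]
orientation: [0.018, 0.993, 0.117, 0.002]
wrist_force: [-1.3, 4.3, 6.0]
width: 0.0096
finger_force: 58.7
t 25.025 pos [ 0.6208 -0.2762  0.1071] F [-1.2515  4.2634  5.9777] w 0.009614031651406596
shift [-0.012 -0.008  0.052] turn [-0.0009 -0.003  -0.0033]
214 [195, 196, 197, 198, 199, 200]
215 [195, 196, 197, 198]
216 [195]
217 []
218 []
219 []
220 []
221 []
222 []
223 []
224 []
225 []
226 []
227 []
228 []
229 []
230 [217]
231 [217, 218, 219]
232 [216, 217, 218, 219, 220]
233 [215, 216, 217, 218, 219, 220, 238, 239]
234 [216, 217, 218, 219, 238, 239]
235 [217, 218, 219, 237, 238]
236 [218, 219]
237 [218]
238 [247, 248, 249]
239 [245, 246, 247, 248, 249]
240 [239, 240, 241, 242, 243, 244, 245, 246, 247, 248, 249]
241 [233, 234, 235, 236, 237, 238, 239, 240, 241, 242, 243, 244, 245, 246, 247, 248, 249]
```

```bash
cat > dial.py <<'E'
from h import *
yaw=.235;nx=np.array([np.cos(yaw),np.sin(yaw),0]);ny=np.array([-np.sin(yaw),np.cos(yaw),0]);nz=np.array([0,0,1.])
def onplane(px,P):
    o,d=ray("scene",px);return o+d*((P-o)@nx)/(d@nx)
def ang(pin,q,P):
    a,b=onplane(np.array(pin),P),onplane(np.array(q),P);v=b-a
    return np.arctan2(v@ny,-v@nz),np.linalg.norm(v)
E
python3 - <<'E'
from dial import *
P=np.array([.6275,-.134,.1315]);print("pin proj",proj("scene",P))
f=lambda x,y:np.array([150+x/7-.43,175+y/7-.43])
print("tip",ang(f(457,308),f(484,452),P),"notch",ang(f(457,308),f(597,413),P),"bob",ang(f(457,308),f(475,408),P))
for q in((560,406),(605,390),(598,436),(634,411)):print(q,ang(f(457,308),f(*q),P))
E
```

```text
pin proj [214.7948 219.1311]
tip (np.float64(-0.008318673573820799), np.float64(0.08867188579218326)) notch (np.float64(0.44469056653202393), np.float64(0.08657456271231737)) bob (np.float64(-0.012172486221209715), np.float64(0.06029497795256335))
(560, 406) (np.float64(0.35752238871776015), np.float64(0.07395812320103363))
(605, 390) (np.float64(0.5621587003070241), np.float64(0.07666570054538815))
(598, 436) (np.float64(0.37418484740635094), np.float64(0.09971370715932093))
(634, 411) (np.float64(0.5429178387869481), np.float64(0.09515658395577982))
```

```bash
python3 -m pendant '[[0,-0.049,-0.175,-0.3,0,0,-1],[0,-0.049,-0.175,-0.3,0,0,-1],[0,0,0,0,0,0,-1]]'; python3 go.py .62 -.276 .104 .127
```

```text
time_s: 25.4
position: [0.619, -0.2692, 0.1266]
orientation: [0.063, 0.991, 0.117, 0.008]
wrist_force: [2.0, 2.2, -3.6]
width: 0.0095
finger_force: 59.2
t 25.4 pos [ 0.619  -0.2692  0.1266] F [ 1.9544  2.2366 -3.58  ] w 0.009520874858844805
shift [-0.0104  0.0649  0.3879] turn [ 0.0046 -0.0043  0.0046]
```

Forces are low and the rack is rising. I'll continue to about 0.4 rad and measure.

```bash
python3 -m pendant '[[0,-0.049,-0.175,-0.3,0,0,-1],[0,-0.049,-0.175,-0.3,0,0,-1],[0,-0.049,-0.175,-0.3,0,0,-1],[0,0,0,0,0,0,-1]]'; python3 -m pendant '[[0,-0.049,-0.175,-0.3,0,0,-1],[0,-0.049,-0.175,-0.3,0,0,-1],[0,-0.049,-0.175,-0.3,0,0,-1],[0,0,0,0,0,0,-1]]'; python3 -m pendant '[[0,-0.049,-0.175,-0.3,0,0,-1],[0,-0.03,-0.117,-0.2,0,0,-1],[0,0,0,0,0,0,-1],[0,0,0,0,0,0,-1],[0,0,0,0,0,0,-1],[0,0,0,0,0,0,-1],[0,0,0,0,0,0,-1],[0,0,0,0,0,0,-1],[0,0,0,0,0,0,-1],[0,0,0,0,0,0,-1]]';python3 -m pendant '[[0,0,0,0,0,0,-1],[0,0,0,0,0,0,-1],[0,0,0,0,0,0,-1],[0,0,0,0,0,0,-1],[0,0,0,0,0,0,-1],[0,0,0,0,0,0,-1],[0,0,0,0,0,0,-1],[0,0,0,0,0,0,-1],[0,0,0,0,0,0,-1],[0,0,0,0,0,0,-1]]'; python3 go.py .62 -.276 .104 .472
python3 - <<'E'
from h import *
s=ctrl.read_camera("scene")[:,:,::-1];cv2.imwrite("pics/s10.png",s)
cv2.imwrite("pics/c10.png",cv2.resize(s[165:250,155:265],None,fx=7,fy=7,interpolation=cv2.INTER_CUBIC))
E
```

```text
time_s: 25.9
position: [0.6155, -0.2553, 0.1556]
orientation: [0.129, 0.985, 0.116, 0.015]
wrist_force: [0.7, 1.5, -4.4]
width: 0.0095
finger_force: 59.5
time_s: 26.4
position: [0.6111, -0.2377, 0.1824]
orientation: [0.195, 0.974, 0.115, 0.023]
wrist_force: [1.8, 5.3, -5.4]
width: 0.0096
finger_force: 59.8
time_s: 27.65
position: [0.6085, -0.2271, 0.1956]
orientation: [0.23, 0.966, 0.113, 0.027]
wrist_force: [2.0, 5.7, -6.4]
width: 0.0095
finger_force: 60.0
time_s: 28.9
position: [0.6085, -0.2271, 0.1956]
orientation: [0.23, 0.966, 0.113, 0.027]
wrist_force: [2.4, 4.7, -6.3]
width: 0.0095
finger_force: 60.0
t 28.9 pos [ 0.6085 -0.2271  0.1956] F [ 2.4046  4.6682 -6.3096] w 0.00949240176755838
shift [-0.0012  0.0589  1.7408] turn [-0.0286  0.0054 -0.01  ]
```

View pics/c10.png

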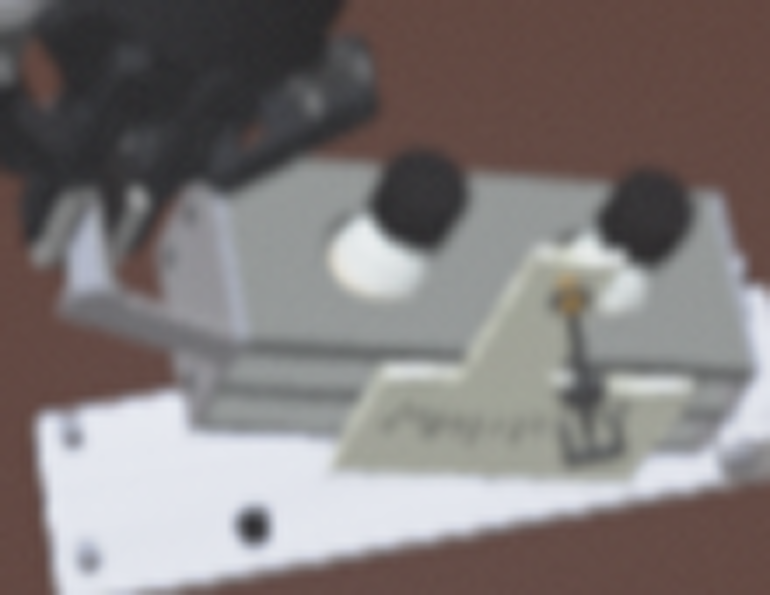

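```bash
python3 - <<'E'
from dial import *
P=np.array([.6275,-.134,.1315])
f=lambda x,y:np.array([155+x/7-.43,165+y/7-.43])
pin=(571,298)
for n,q in(("bob",(582,394)),("tip",(588,440)),("prongL",(563,415)),("prongR",(617,412)),("baseL",(572,462)),("baseR",(622,454)),("notch",(593,437))):print(n,ang(f(*pin),f(*q),P))
s=cv2.imread("pics/s10.png").max(2)
print("cols 232-246");
for y in range(218,233):print(y,s[y,232:247].tolist())
E
```

```text
bob (np.float64(-0.011489409217941076), np.float64(0.05497524486140566))
tip (np.float64(-0.008713087642046306), np.float64(0.08302262892052716))
prongL (np.float64(-0.11352526602899901), np.float64(0.06555360854887914))
prongR (np.float64(0.13604371728853004), np.float64(0.07024055303492933))
baseL (np.float64(-0.07129912961747148), np.float64(0.0947894901851326))
baseR (np.float64(0.09873516243234982), np.float64(0.09613632907947722))
notch (np.float64(0.011965200465284495), np.float64(0.0817999531896))
cols 232-246
218 [166, 176, 184, 175, 148, 108, 89, 95, 104, 124, 146, 156, 155, 152, 147]
219 [165, 173, 183, 175, 147, 109, 89, 94, 105, 138, 179, 195, 199, 201, 202]
220 [163, 162, 155, 139, 116, 93, 82, 82, 92, 132, 178, 197, 203, 209, 213]
221 [162, 156, 138, 109, 85, 77, 75, 74, 86, 124, 157, 169, 174, 181, 185]
222 [163, 159, 144, 116, 91, 80, 75, 79, 98, 127, 144, 143, 146, 157, 163]
223 [160, 159, 151, 133, 117, 100, 85, 92, 114, 129, 136, 132, 139, 154, 160]
224 [152, 156, 150, 141, 137, 122, 96, 102, 124, 128, 125, 129, 144, 158, 162]
225 [146, 151, 143, 133, 140, 133, 106, 108, 134, 133, 122, 123, 146, 160, 162]
226 [150, 153, 140, 124, 133, 138, 115, 113, 141, 143, 125, 119, 145, 161, 163]
227 [157, 157, 142, 120, 126, 138, 124, 118, 140, 144, 125, 113, 140, 157, 162]
228 [162, 161, 148, 122, 119, 132, 125, 114, 125, 127, 112, 106, 132, 155, 162]
229 [162, 163, 151, 125, 109, 115, 111, 101, 104, 107, 101, 108, 135, 156, 165]
230 [162, 161, 152, 126, 104, 102, 105, 104, 108, 114, 121, 132, 148, 161, 173]
231 [162, 162, 157, 140, 122, 121, 126, 130, 136, 140, 146, 154, 160, 170, 193]
232 [168, 170, 167, 160, 152, 153, 157, 159, 161, 161, 162, 165, 170, 186, 218]
```

The pointer hangs inside the fork: at row 227 the prongs are at columns 235.3 and 242.9 and the needle at 238.8. It is very slightly short of the middle, so I'll make a small final nudge and let it settle.

```bash
python3 -m pendant '[[0,-0.013,-0.05,-0.085,0,0,-1],[0,0,0,0,0,0,-1],[0,0,0,0,0,0,-1],[0,0,0,0,0,0,-1],[0,0,0,0,0,0,-1],[0,0,0,0,0,0,-1],[0,0,0,0,0,0,-1],[0,0,0,0,0,0,-1],[0,0,0,0,0,0,-1],[0,0,0,0,0,0,-1]]';python3 -m pendant '[[0,0,0,0,0,0,-1],[0,0,0,0,0,0,-1],[0,0,0,0,0,0,-1],[0,0,0,0,0,0,-1],[0,0,0,0,0,0,-1],[0,0,0,0,0,0,-1],[0,0,0,0,0,0,-1],[0,0,0,0,0,0,-1],[0,0,0,0,0,0,-1],[0,0,0,0,0,0,-1]]'
python3 - <<'E'
from h import *
s=ctrl.read_camera("scene")[:,:,::-1];cv2.imwrite("pics/s11.png",s);g=s.max(2)
for y in range(224,229):print(y,g[y,232:247].tolist())
cv2.imwrite("pics/c11.png",cv2.resize(s[165:250,155:265],None,fx=7,fy=7,interpolation=cv2.INTER_CUBIC))
E
```

```text
time_s: 30.2
position: [0.608, -0.2251, 0.1979]
orientation: [0.236, 0.965, 0.113, 0.028]
wrist_force: [2.5, 5.9, -7.9]
width: 0.0097
finger_force: 60.0
time_s: 31.45
position: [0.608, -0.2251, 0.1979]
orientation: [0.236, 0.965, 0.113, 0.028]
wrist_force: [1.9, 5.7, -7.2]
width: 0.0096
finger_force: 60.0
224 [145, 154, 153, 142, 145, 140, 108, 90, 99, 114, 124, 128, 142, 156, 162]
225 [143, 152, 147, 132, 140, 146, 126, 98, 104, 119, 122, 117, 137, 157, 163]
226 [151, 153, 143, 122, 130, 147, 138, 110, 111, 131, 128, 114, 130, 153, 161]
227 [160, 159, 145, 119, 122, 144, 142, 119, 115, 133, 128, 110, 126, 152, 162]
228 [162, 161, 149, 123, 113, 132, 133, 115, 109, 118, 112, 104, 125, 152, 163]
```

View pics/c11.png

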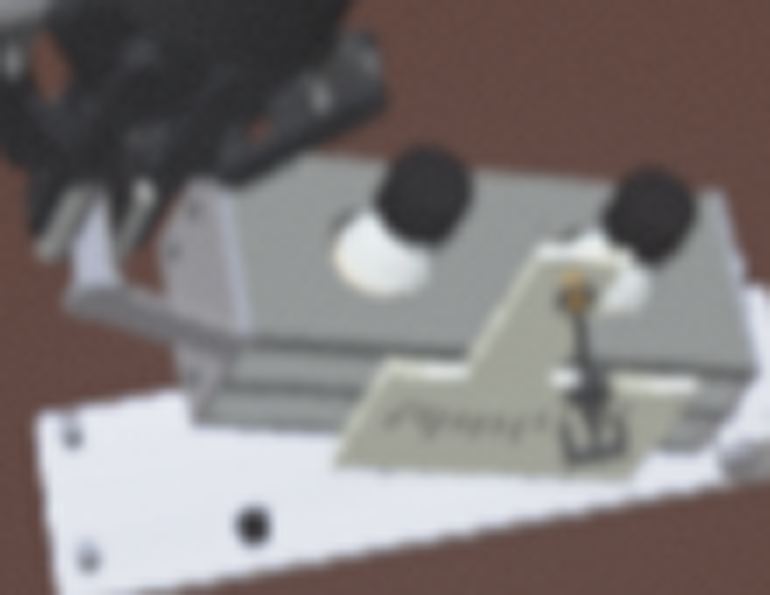

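The needle stands in the middle of the fork at column 239.6, with prongs at 235.4 and 243.0. Both bottles are seated and the bar is held.

```bash
python3 -c "from workcell import ctrl; print(ctrl.close_job())"
```

```text
the job is handed in; nothing more can be done
None
```

I lowered both bottles to the bottom of their holes, then rocked the rack up until the pointer settled mid-gap between the prongs, and handed the job in at about 31.5 s with the bar still gripped; the hand-in returned no verdict.

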